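# Pin and cap the towel arm

### The arm

A 6-joint arm with a two-finger parallel gripper is mounted at the origin on a cart in front of the work surface, level with it; the furniture and walls round the work are solid. World frame = base frame: x ahead of the robot, y to its left, z up, the work surface at z = 0. Lengths are in mm, angles in rad, forces in N, time in s.
With the tool pointing down it reaches from about 300 to 775 mm from the base axis. Payload 14.6 kg.
Tool frame: the origin (TCP) lies at the very end of the fingers, on their centre line; the grasp point (between the pads) lies 19 mm behind it; z points along the fingers, y is the direction in which the jaws open and shut (so a half turn about z gives the same grasp; the last joint's range is limited). The gripper opens to 94 mm and grips with 3 to 60 N. Pads are 16 mm wide; open, the fingers measure 119 mm over their backs; the gripper's body (75 mm by 177 mm) begins 78 mm behind the grasp point.
Start: joints at [-1.236, 0.3, 1.521, -0, 1.321, -0.067], TCP at [215.084, -506.19, 179.746] pointing down, gripper open.
Joint ranges: [-3.03, 3.03], [-0.79, 2.21], [0.23, 2.52], [-1.04, 4.18], [0, 3.07], [-2.55, 2.55]. Speed limits (rad/s): [2.22, 2.22, 2.57, 3.14, 3.14, 3.14].

### API

Orientations are given as a 3x3 rotation matrix whose columns are the frame's x, y, z axes.
In Python, from bench import status, grab_frame, camera_model, arm gives the robot as it stands. The module is installed in compiled form; this text tells all that it offers.
- The arm moves only by the tool jog_arm, never from a script. Its argument "plan" is a list of rows, each an object with "travel": the shift along the tool's x, y, z in units of 1 m (1.0 is 1 m), a list of three; "rot": the turn, a rotation vector about the tool's x, y, z in units of 45 degrees (1.0 is 45 degrees), a list of three. A call has 1 to 5 rows; each row shifts and turns the commanded pose from where the row before left it, along the tool's axes as they then stand; what a row does not reach is not made up. A row lasts 1/10 s, in which the tool goes at most 50 mm and 8.59 degrees, less where a joint would pass 70% of its speed; a pose out of reach is approached as far as the arm can. A call with a number of a shift or a turn outside -1 to 1 is refused whole. A call with a gripper value outside its range is refused whole. "jaw" is the gripper's target within -1 to 1 (fully open at 1, half-way at 0, shut at -1), set as the call begins (left out, the last holds). The fingers move at their own pace and stop on an object; "grip_force" is the grip in N (left out, the last holds). Time passes only in rows, so rows that do not move let the fingers close. It gives the time, the measured TCP pose, the force and the opening at its end, in the units of the state.
- status.read_state(): the state, without advancing time (a new reading comes with each control period).
- grab_frame(name): name is "scene" or "top" or "wrist"; returns (picture, depth): 384x512x3 uint8, red, green, blue; 384x512 float32, mm along the optical axis (not along the pixel's ray), 0 where there is no reading.
- camera_model(name): a dict with "fx", "fy", "cx", "cy" (pixels), "k1" (the pictures are not rectified: a ray, as slopes to the right and down, at radius r is drawn at 1 + k1 r^2 times it, then the intrinsics apply), "R" (3x3) and "t" (3): a world point X has camera coordinates R X + t; the wrist camera has in their place "hand_eye" (4x4, takes a point from camera to tool coordinates, whose origin is the TCP and whose axes are the flange's). Camera axes: x right, y down, z forward; pixel columns grow to the right and rows downward; lengths in mm; the calibration is good to about 2 mm. A picture is of the moment at which its call begins: read the wrist's pose just before it. camera_model takes no time and is no camera call.
- arm.job_done(): hands the job in, once; it reports no verdict.
The state is a dict: "time": time; "q": joint angles; "qd": joint speeds; "effort": joint torques, N m; "tcp_pos": TCP position; "orientation": TCP orientation; "force": force on the tool from outside, world axes, zero at the start; "ft_torque": the same for the moment, N m; "width": finger opening in mm.
Only numpy, scipy, OpenCV 4.12 (cv2) and the standard library are available. Lean on these libraries where they do the work, as an engineer would, in place of code of your own. Each camera call takes 0.05 s, during which the arm holds its last target. There are 200 camera calls.

### The job

Fix the towel arm to its bracket: push the loose headed pin all the way down through the fork and the arm's eye until its head sits on the stud, then press the white snap cap over the head and stud until it clicks home. Keep pressing the cap down firmly after the click and finish like that, with the cap still gripped and pressed (do not let go). Leave the other things on the table where they are.

Things in the scene. Friction and masses are not known exactly. Their poses are not given: they have to be found in the camera images.
- bracket: Fixed steel bracket of a towel arm. Origin: underside of its foot (table height), on the upright pin axis; z up, x along the arm. Foot 150 x 90 x 10 mm (x -50 to 100). Fork of two 46 x 46 mm plates (z 25-33, 47-57 mm), web at x -27 mm; between them the arm's eye, already lined up. The pin is home when its tip (origin) is at z 15 mm, the cap when its rim (origin) is at z 57 mm.
- stud_top (a point): Centre of the hole's mouth in the top of the round stud (30 mm diameter, 73 mm above the table, 16 mm above the fork's upper plate). The 15 mm hole runs straight down through stud, fork and eye. The pin head's underside rests here when home, its top 83 mm above the table.
- cap_seat (a point): Point on the pin axis level with the fork's upper face, 57 mm above the table: the cap's rim rests here when home. 12.5 mm above it four spring-loaded balls stick out of the stud to 39 mm diameter; they catch the cap's lip.
- towel_arm_end (a point): Centre of the 18 mm ball at the end of the arm, 150 mm from the pin axis, 40 mm above the table; the arm is a 12 mm round rod, fixed.
- block: Fixed wooden block 60 x 60 x 30 mm, origin at the centre of its underside, z up; the pin stands upright in its central hole (14 mm diameter, 24 mm deep).
- pin: Loose steel pin, 68 mm long, 60 g, standing head up in the wooden block. Origin at the centre of its lower tip, z up along the pin. Shank 12 mm diameter, tapered over the lowest 10 mm to a 5 mm tip; flat round head 22 mm diameter from z = 58 to 68 mm: grip it by the head. At the start its origin is 6 mm above the table.
- cap: Loose white snap cap, 47 mm diameter, 34 mm tall, 30 g, mouth down on the table; straight round sides, flat closed top. Origin: centre of the open rim, z up. Inside 40 mm, lip 33 mm at z 5.5 mm, ceiling at z 30 mm. On the stud the lip meets the balls 13 mm above home, needs 8 to 13 N, snaps through about 7 mm above home and is drawn down to home.
- deli_cup: Bystander: clear cup, 88 mm diameter, 69 mm tall, origin under its centre.
- teaspoon: Bystander: teaspoon, 137 x 28 x 13 mm, lying, origin under its centre.
- lime_lid: Bystander: round lid, 93 mm diameter, 12 mm thick, lying, origin under its centre.
Things that resemble listed ones, but are neither listed nor needed, are in the scene too. Several things look just like the cap: the one meant starts nearest to the robot's base.

How it is judged:
By the outcome, as a careful person would: the job done as asked, in the order asked, and still so for the second after the job is handed in, while the arm keeps its last pose, push and grip.
It also fails if it takes over 58 s, if anything falls off the work surface, if the arm or the gripper's body presses on something with over 40 N, if the wrist force passes 120 N, or if a joint passes its speed limit or range.

## Working session

There is one attempt and no reset: what is moved stays moved. The work goes in short steps, Python scripts to look and compute and a tool call to move; the robot and the scene stay as the last step left them, time stands still between calls to the robot, and variables do not carry over. Pictures are saved under pics/ and viewed, about 8 in all and at most 12, crops included, and the job is handed in when it is done.

Besides the shell and the picture viewer there is one more tool, called after "Request:" by a JSON object that holds its "api" and its "payload". jog_arm: Moves the arm, as the interface text tells. Its arguments: {"type":"object","properties":{"plan":{"type":"array"},"jaw":{"type":"number"},"grip_force":{"type":"number"}},"required":["plan"]}

```bash
mkdir -p pics; cat > h.py <<'E'
import numpy as np, cv2
from bench import status, grab_frame, camera_model, arm
def pts(name,depth,st=None):
    "world xyz for every pixel"
    m=camera_model(name); h,w=depth.shape
    K=np.array([[m['fx'],0,m['cx']],[0,m['fy'],m['cy']],[0,0,1.]])
    uv=np.stack(np.meshgrid(np.arange(w),np.arange(h)),-1).reshape(-1,1,2).astype(float)
    r=cv2.undistortPoints(uv,K,np.array([m['k1'],0,0,0.])).reshape(h,w,2)
    P=np.concatenate([r,np.ones((h,w,1))],-1)*depth[...,None]
    if 'R' in m: return (P-np.array(m['t']))@np.array(m['R'])
    T=np.array(m['hand_eye']); P=P@T[:3,:3].T+T[:3,3]
    return P@np.array(st['orientation']).T+np.array(st['tcp_pos'])
def save(n,im): cv2.imwrite('pics/'+n+'.png',cv2.cvtColor(im,cv2.COLOR_RGB2BGR))
E
python3 - <<'E'
from h import *
s=status.read_state();print({k:np.round(v,3).tolist() for k,v in s.items()})
for n in ['top','scene','wrist']:
    im,d=grab_frame(n);np.savez('pics/'+n,im=im,d=d);m=camera_model(n);print(n,{k:np.round(v,3).tolist() for k,v in m.items()})
    if n=='wrist':continue
    save(n,im)
E
```

```text
{'time': 0.0, 'q': [-1.236, 0.3, 1.522, -0.0, 1.321, -0.067], 'qd': [-0.0, -0.002, 0.002, 0.001, 0.0, 0.001], 'effort': [-0.0, -53.181, -35.274, 0.071, 0.024, -0.0], 'tcp_pos': [214.983, -505.917, 179.184], 'orientation': [[0.92, 0.391, -0.0], [0.391, -0.92, 0.001], [0.0, -0.001, -1.0]], 'force': [0.324, -0.154, 0.478], 'ft_torque': [-0.033, -0.023, -0.031], 'width': 94.234}
top {'fx': 454.348, 'fy': 454.348, 'cx': 254.546, 'cy': 188.467, 'k1': -0.007, 'R': [[0.029, -1.0, 0.011], [-0.98, -0.031, -0.195], [0.195, -0.005, -0.981]], 't': [3.193, 622.275, 1001.211]}
scene {'fx': 373.888, 'fy': 373.888, 'cx': 250.983, 'cy': 187.907, 'k1': 0.02, 'R': [[-0.675, -0.738, -0.013], [-0.376, 0.36, -0.854], [0.635, -0.571, -0.52]], 't': [430.309, 285.481, 747.239]}
wrist {'fx': 274.385, 'fy': 274.385, 'cx': 248.253, 'cy': 191.622, 'k1': -0.035, 'hand_eye': [[0.0, -0.959, -0.282, 82.893], [1.0, -0.0, 0.001, 0.226], [-0.001, -0.282, 0.959, -205.775], [0.0, 0.0, 0.0, 1.0]]}
```

View pics/top.png

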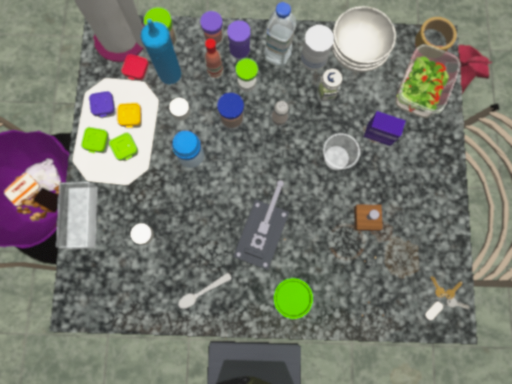

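View pics/scene.png

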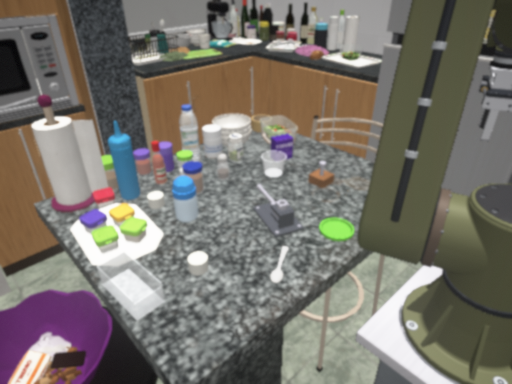

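The top view shows a white cap at (141,234), with a lookalike farther away at (179,107). The block and pin are at (370,217), and the bracket is at (262,235) with its arm pointing up to (280,185). The spoon is at (205,290) and the lid at (293,298).

```bash
cat > m.py <<'E'
from h import *
z=np.load('pics/top.npz');im,d=z['im'],z['d'];P=pts('top',d)
def box(c0,c1,r0,r1):
    M=np.zeros(d.shape,bool);M[r0:r1,c0:c1]=1;return M&(d>0)
def rep(n,M):
    Q=P[M];print(n,M.sum(),'med',np.round(np.median(Q,0),1),'midrange',np.round((Q.max(0)+Q.min(0))/2,1),'ext',np.round(np.ptp(Q,axis=0),1))
for n,b in dict(cap=(125,158,218,250),cap2=(165,193,95,120)).items():
    B=box(*b);rep(n,B&(P[...,2]>28)&(P[...,2]<42))
B=box(345,395,195,240);rep('block',B&(abs(P[...,2]-30)<6));rep('pinhead',B&(P[...,2]>60))
B=box(225,300,170,270)
for a,b in [(75,100),(66,76),(50,62),(30,48),(6,15)]: rep(('br',a,b),B&(P[...,2]>a)&(P[...,2]<b))
M=(B&(P[...,2]>30)&(P[...,2]<48)).astype(np.uint8)
f=B&(P[...,2]>6)&(P[...,2]<62)
Q=P[B&(P[...,2]>5)&(P[...,2]<16)][:,:2].astype(np.float32);print('foot',cv2.minAreaRect(Q))
Q=P[B&(P[...,2]>50)&(P[...,2]<62)][:,:2].astype(np.float32);print('fork',cv2.minAreaRect(Q))
print('tbl',np.median(P[box(150,220,250,275)],0))
big=cv2.resize(im[170:270,220:400],None,fx=4,fy=4,interpolation=2);save('crop',big)
E
python3 m.py
```

```text
cap 324 med [511.5 286.3  34.4] midrange [511.4 286.2  33.9] ext [45.1 45.1 11.3]
cap2 281 med [827.8 216.2  34.4] midrange [827.8 215.8  35. ] ext [47.7 45.2 12.7]
block 551 med [ 563.2 -248.    30.5] midrange [ 567.7 -253.2   30.1] ext [60.8 62.2 11.4]
pinhead 79 med [ 568.2 -251.8   73.8] midrange [ 567.6 -252.6   72.2] ext [20.4 20.5 15.2]
('br', 75, 100) 18 med [495.5   5.9  76.5] midrange [496.2   9.5  76.6] ext [31.  24.7  3.1]
('br', 66, 76) 116 med [499.1  11.1  72.6] midrange [497.9  11.7  72.3] ext [33.6 33.8  7.2]
('br', 50, 62) 320 med [486.9  14.2  57.2] midrange [551.6   3.2  56.1] ext [179.3  77.4  11.2]
('br', 30, 48) 301 med [567.8 -13.5  45.1] midrange [555.   -2.9  39.3] ext [185.5  85.3  17.5]
('br', 6, 15) 1628 med [529.4   1.9  10.4] midrange [558.8   1.2  10.5] ext [241.  181.5   8.9]
foot ((558.9913940429688, 1.8108367919921875), (241.90902709960938, 182.96701049804688), 1.459669589996338)
fork ((554.5933837890625, -8.134994506835938), (45.96168899536133, 181.749755859375), 71.23380279541016)
tbl [449.21359467 184.18139974   0.54794998]
```

View pics/crop.png

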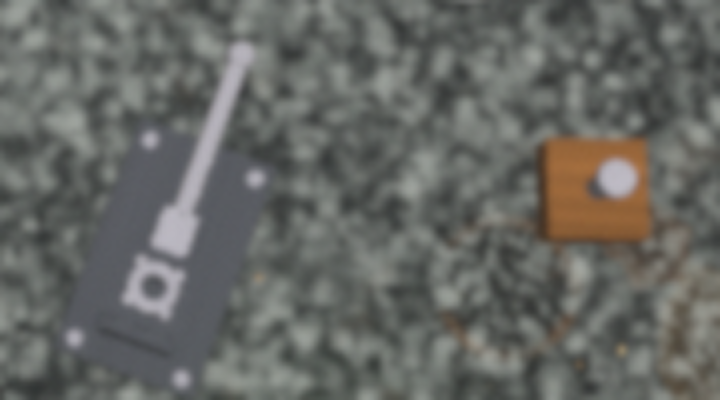

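Estimated positions: cap (511,286), pin (568,-252), stud (498,11.5). First I'll turn the tool yaw to 0 so its axes line up with the world, then move toward the pin.

Request:
{"api": "jog_arm", "payload": {"plan": [{"travel": [0,0,0],"rot": [0,0,0.17]},{"travel": [0,0,0],"rot": [0,0,0.17]},{"travel": [0,0,0],"rot": [0,0,0.17]},{"travel": [0.02,-0.015,0],"rot": [0,0,0]},{"travel": [0.035,-0.025,0],"rot": [0,0,0]}], "jaw": -0.1, "grip_force": 40}}

```text
time: 0.65
tcp_pos: [269.3, -466.3, 179.4]
orientation: [[1.0, -0.002, -0.0], [-0.002, -1.0, 0.0], [-0.0, -0.0, -1.0]]
force: [0.8, -0.7, -0.0]
width: 57.3
```

Request:
{"api": "jog_arm", "payload": {"plan": [{"travel": [0.04,-0.029,0],"rot": [0,0,0]},{"travel": [0.04,-0.029,0],"rot": [0,0,0]},{"travel": [0.04,-0.029,0],"rot": [0,0,0]},{"travel": [0.04,-0.029,0],"rot": [0,0,0]},{"travel": [0.04,-0.029,0],"rot": [0,0,0]}]}}

```text
time: 1.15
tcp_pos: [471.2, -319.3, 179.7]
orientation: [[1.0, 0.001, -0.0], [0.001, -1.0, 0.0], [-0.0, -0.0, -1.0]]
force: [0.6, -1.3, -0.3]
width: 42.3
```

Request:
{"api": "jog_arm", "payload": {"plan": [{"travel": [0.035,-0.025,0.01],"rot": [0,0,0]},{"travel": [0.035,-0.025,0.01],"rot": [0,0,0]},{"travel": [0.019,-0.014,0.01],"rot": [0,0,0]},{"travel": [0.01,-0.005,0],"rot": [0,0,0]},{"travel": [0,0,0],"rot": [0,0,0]}]}}

```text
time: 1.65
tcp_pos: [569.2, -251.4, 149.6]
orientation: [[1.0, 0.002, -0.001], [0.002, -1.0, 0.0], [-0.001, -0.0, -1.0]]
force: [-0.3, -0.7, -0.2]
width: 42.0
```

```bash
python3 - <<'E'
from h import *
s=status.read_state();im,d=grab_frame('wrist');save('w1',im);P=pts('wrist',d,s);np.savez('pics/w1',im=im,d=d,P=P)
print(s['tcp_pos'],s['force'],np.round(s['orientation'],3).tolist())
M=(np.hypot(P[...,0]-568,P[...,1]+252)<25)&(P[...,2]>60)&(P[...,2]<90)&(d>0)
Q=P[M];print(M.sum(),np.median(Q,0),(Q.max(0)+Q.min(0))/2,np.ptp(Q,axis=0)); print(np.argwhere(M).mean(0))
E
```

```text
[ 569.18814    -251.40536934  149.56089034] [-0.34415167 -0.68606623 -0.18670174] [[1.0, 0.002, -0.001], [0.002, -1.0, 0.0], [-0.001, -0.0, -1.0]]
338 [ 569.24216072 -256.65796987   74.54089105] [ 568.40194131 -257.14544387   70.36748246] [21.26005725 20.40172098 12.3454772 ]
[191.94378698 253.15680473]
```

View pics/w1.png

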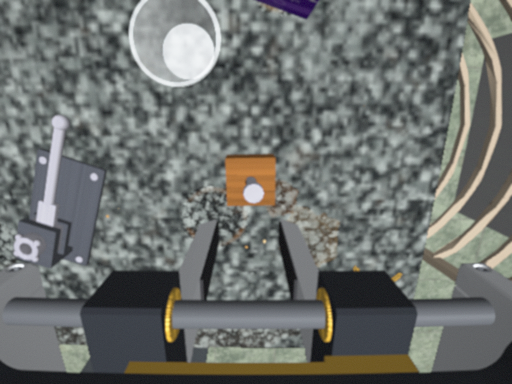

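The wrist view shows the pin head at (253,192) and the finger centre at about (248), so the pin sits about 5 mm towards -y. I'll correct for that, go lower and measure again.

Request:
{"api": "jog_arm", "payload": {"plan": [{"travel": [0,0.004,0.02],"rot": [0,0,0]},{"travel": [0,0,0.02],"rot": [0,0,0]},{"travel": [0,0,0.01],"rot": [0,0,0]},{"travel": [0,0,0],"rot": [0,0,0]}]}}

```text
time: 2.1
tcp_pos: [567.7, -256.4, 99.1]
orientation: [[1.0, 0.0, -0.001], [0.0, -1.0, 0.001], [-0.001, -0.001, -1.0]]
force: [1.0, 0.2, -0.2]
width: 42.4
```

```bash
python3 - <<'E'
from h import *
s=status.read_state();im,d=grab_frame('wrist');save('w2',im);P=pts('wrist',d,s);np.savez('pics/w2',im=im,d=d,P=P)
print(s['tcp_pos'],s['force'])
M=(np.hypot(P[...,0]-568,P[...,1]+255)<25)&(P[...,2]>60)&(P[...,2]<82)&(d>0)
Q=P[M];print(M.sum(),np.median(Q,0),(Q.max(0)+Q.min(0))/2,np.ptp(Q,axis=0)); print(np.argwhere(M).mean(0))
T=P[(abs(P[...,2]-74)<3)&M];print('top face',T.mean(0),(T.max(0)+T.min(0))/2)
# block top centre
im3=cv2.cvtColor(im,cv2.COLOR_RGB2HSV);B=(im3[...,0]<20)&(im3[...,1]>130)&(abs(P[...,2]-30)<4);Q=P[B];print('block',B.sum(),(Q.max(0)+Q.min(0))/2,np.ptp(Q,axis=0))
save('w2c',cv2.resize(im[120:280,150:350],None,fx=3,fy=3))
E
```

```text
[ 567.71285345 -256.41614145   99.11405992] [ 0.96448626  0.17691544 -0.21434376]
494 [ 569.5737863  -256.32917059   74.46359959] [ 568.63809148 -256.82287254   70.25075996] [21.08182476 21.0346746  12.82966316]
[206.048583   248.46356275]
top face [ 568.77158268 -256.83592401   74.50104321] [ 568.63809148 -256.79719044   73.83427059]
block 2484 [ 569.56593691 -253.94624831   29.60472776] [60.69483065 60.46055973  7.16969983]
```

View pics/w2c.png

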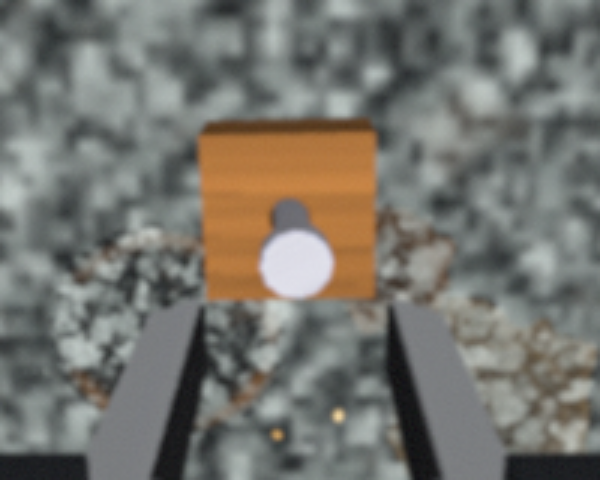

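The pin head is centred between the fingers. I'll go down until the fingertips reach the head's underside, then grip.

Request:
{"api": "jog_arm", "payload": {"plan": [{"travel": [0.001,0,0.015],"rot": [0,0,0]},{"travel": [0,0,0.015],"rot": [0,0,0]},{"travel": [0,0,0.005],"rot": [0,0,0]},{"travel": [0,0,0],"rot": [0,0,0]},{"travel": [0,0,0],"rot": [0,0,0]}]}}

```text
time: 2.65
tcp_pos: [569.9, -255.8, 64.9]
orientation: [[1.0, 0.001, 0.0], [0.001, -1.0, -0.0], [0.0, 0.0, -1.0]]
force: [0.1, 0.4, -0.2]
width: 42.2
```

Request:
{"api": "jog_arm", "payload": {"plan": [{"travel": [0,0,0],"rot": [0,0,0]},{"travel": [0,0,0],"rot": [0,0,0]},{"travel": [0,0,0],"rot": [0,0,0]},{"travel": [0,0,0],"rot": [0,0,0]},{"travel": [0,0,0],"rot": [0,0,0]}], "jaw": -1}}

```text
time: 3.15
tcp_pos: [569.8, -255.8, 64.8]
orientation: [[1.0, 0.001, 0.0], [0.001, -1.0, -0.0], [0.0, 0.0, -1.0]]
force: [-0.0, 0.5, -0.3]
width: 5.6
```

Request:
{"api": "jog_arm", "payload": {"plan": [{"travel": [0,0,-0.01],"rot": [0,0,0]},{"travel": [0,0,-0.03],"rot": [0,0,0]},{"travel": [0,0,-0.04],"rot": [0,0,0]},{"travel": [0,0,-0.02],"rot": [0,0,0]},{"travel": [0,0,0],"rot": [0,0,0]}]}}

```text
time: 3.65
tcp_pos: [571.0, -256.4, 169.0]
orientation: [[1.0, 0.001, 0.005], [0.001, -1.0, -0.003], [0.005, 0.003, -1.0]]
force: [-1.3, -0.1, -0.4]
width: 0.3
```

The fingers closed to 0, so the grasp missed. I'll look before trying again.

Request:
{"api": "jog_arm", "payload": {"plan": [{"travel": [0,0,0],"rot": [0,0,0]}], "jaw": -0.1}}

```text
time: 3.75
tcp_pos: [569.7, -255.7, 164.8]
orientation: [[1.0, 0.001, 0.0], [0.001, -1.0, -0.0], [0.0, 0.0, -1.0]]
force: [-0.7, -0.4, -0.3]
width: 5.4
```

```bash
python3 - <<'E'
from h import *
s=status.read_state();im,d=grab_frame('wrist');P=pts('wrist',d,s)
print(s['tcp_pos'],s['force'],s['width'])
M=(np.hypot(P[...,0]-568,P[...,1]+255)<40)&(P[...,2]>50)&(P[...,2]<90)&(d>0)
Q=P[M];print(M.sum(),np.median(Q,0),(Q.max(0)+Q.min(0))/2,np.ptp(Q,axis=0)); 
im2,d2=grab_frame('scene');P2=pts('scene',d2)
M=(np.hypot(P2[...,0]-568,P2[...,1]+252)<40)&(P2[...,2]>35)&(P2[...,2]<100)&(d2>0);Q=P2[M];print('scene',M.sum(),Q.max(0),Q.min(0))
save('s3',np.hstack([cv2.resize(im[100:300,130:370],None,fx=1.6,fy=1.6),cv2.resize(im2[120:220,270:390],None,fx=3.2,fy=3.2)]))
E
```

```text
[ 569.65417404 -255.70425422  164.75592795] [-0.69278438 -0.40597792 -0.25981718] 5.419760846368763
308 [ 569.02245572 -256.74714986   74.58224629] [ 568.34430422 -256.71540752   71.09938547] [21.23851039 20.40418287 10.92098497]
scene 62 [ 577.29310236 -243.62445636   77.18378183] [ 540.87823282 -268.84200627   35.57528111]
```

View pics/s3.png

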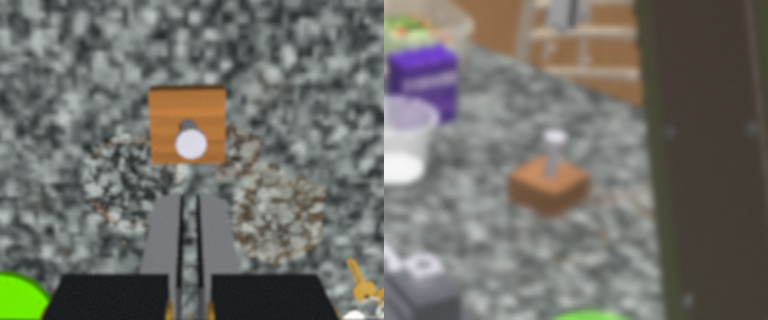

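The pin still stands where it was, so only the finger ends reached the head and they slipped past it. I'll grasp deeper, with the head at the grasp point (TCP z≈50).

Request:
{"api": "jog_arm", "payload": {"plan": [{"travel": [0,0,0],"rot": [0,0,0]},{"travel": [0,0,0.02],"rot": [0,0,0]},{"travel": [-0.001,0.001,0.03],"rot": [0,0,0]},{"travel": [0,0,0.03],"rot": [0,0,0]},{"travel": [0,0,0],"rot": [0,0,0]}]}}

```text
time: 4.35
tcp_pos: [566.6, -255.7, 80.2]
orientation: [[1.0, 0.001, -0.007], [0.001, -1.0, 0.004], [-0.007, -0.004, -1.0]]
force: [-0.3, 0.1, 0.3]
width: 42.2
```

Request:
{"api": "jog_arm", "payload": {"plan": [{"travel": [0,0,0.015],"rot": [0,0,0]},{"travel": [0,0,0.015],"rot": [0,0,0]},{"travel": [0,0,0.005],"rot": [0,0,0]},{"travel": [0,0,0],"rot": [0,0,0]},{"travel": [0,0,0],"rot": [0,0,0]}]}}

```text
time: 4.85
tcp_pos: [569.1, -256.9, 50.3]
orientation: [[1.0, 0.001, 0.001], [0.001, -1.0, -0.0], [0.001, 0.0, -1.0]]
force: [-0.1, 0.0, 0.6]
width: 42.4
```

Request:
{"api": "jog_arm", "payload": {"plan": [{"travel": [0,0,0],"rot": [0,0,0]},{"travel": [0,0,0],"rot": [0,0,0]},{"travel": [0,0,0],"rot": [0,0,0]},{"travel": [0,0,0],"rot": [0,0,0]},{"travel": [0,0,0],"rot": [0,0,0]}], "jaw": -1}}

```text
time: 5.35
tcp_pos: [568.8, -256.7, 49.8]
orientation: [[1.0, 0.001, 0.0], [0.001, -1.0, -0.0], [0.0, 0.0, -1.0]]
force: [0.3, -1.2, -0.8]
width: 6.0
```

```bash
python3 - <<'E'
from h import *
s=status.read_state();im,d=grab_frame('wrist');P=pts('wrist',d,s)
print(s['tcp_pos'],s['width'])
m=camera_model('wrist');T=np.linalg.inv(np.array(m['hand_eye']))
for z in (0,-19): 
    c=T@[0,0,z,1];print('proj',z,m['fx']*c[0]/c[2]+m['cx'],m['fy']*c[1]/c[2]+m['cy'],c)
M=(np.hypot(P[...,0]-568,P[...,1]+255)<40)&(P[...,2]>62)&(P[...,2]<80)&(d>0)
Q=P[M];print(M.sum(),np.median(Q,0),(Q.max(0)+Q.min(0))/2,np.ptp(Q,axis=0)); 
im2,d2=grab_frame('scene')
save('s4',np.hstack([cv2.resize(im,(512,384)),cv2.resize(im2[130:226,290:360],(280,384))]))
E
```

```text
[ 568.78665509 -256.74713039   49.81277237] 6.033866049296655
proj 0 248.07879952548316 218.49527002824138 [-1.39907796e-01  2.16259616e+01  2.20804375e+02  1.00000000e+00]
proj -19 248.07827735948473 228.16215624434878 [-1.28741743e-01  2.69772987e+01  2.02573548e+02  1.00000000e+00]
342 [ 574.22010537 -256.69834358   74.50849838] [ 568.49009816 -256.31147105   72.5253867 ] [21.67379389 18.67216108 14.87564102]
```

View pics/s4.png

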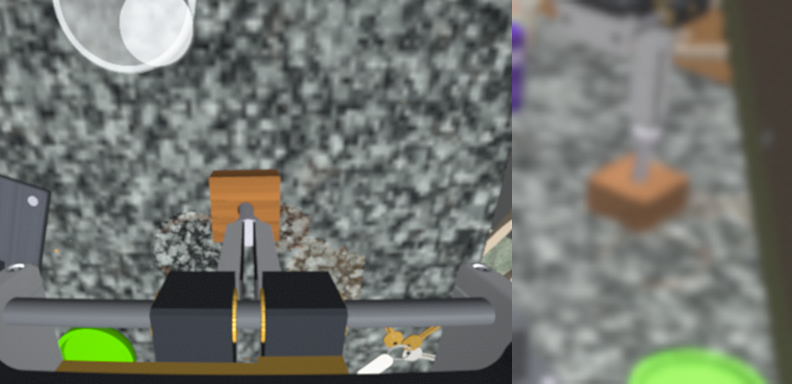

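```bash
python3 - <<'E'
from h import *
s=status.read_state();im,d=grab_frame('wrist');P=pts('wrist',d,s)
print(s['tcp_pos'],s['width'])
for r in (205,212,218,222,226,230,235,240,250):
  print(r,[(c,np.round(P[r,c]).astype(int).tolist()) for c in (232,240,244,248,252,256,264)])
save('w5',cv2.resize(im[180:290,190:310],None,fx=5,fy=5,interpolation=2))
E
```

```text
[ 568.74734939 -256.76512483   49.73698821] 0.9154483674898326
205 [(232, [574, -243, 31]), (240, [572, -250, 25]), (244, [574, -253, 31]), (248, [574, -257, 33]), (252, [574, -260, 31]), (256, [574, -264, 31]), (264, [574, -271, 31])]
212 [(232, [567, -243, 31]), (240, [571, -250, 40]), (244, [574, -253, 48]), (248, [574, -257, 49]), (252, [572, -260, 44]), (256, [567, -264, 31]), (264, [567, -271, 31])]
218 [(232, [561, -243, 30]), (240, [577, -251, 69]), (244, [578, -254, 72]), (248, [579, -257, 73]), (252, [578, -260, 72]), (256, [577, -262, 70]), (264, [561, -271, 31])]
222 [(232, [558, -243, 31]), (240, [579, -251, 82]), (244, [579, -254, 81]), (248, [576, -257, 75]), (252, [579, -259, 81]), (256, [579, -262, 83]), (264, [558, -271, 31])]
226 [(232, [579, -246, 88]), (240, [579, -251, 88]), (244, [579, -254, 88]), (248, [573, -257, 75]), (252, [579, -259, 89]), (256, [579, -262, 88]), (264, [579, -267, 89])]
230 [(232, [579, -247, 95]), (240, [579, -252, 95]), (244, [579, -254, 95]), (248, [570, -257, 75]), (252, [579, -259, 95]), (256, [579, -262, 95]), (264, [579, -267, 94])]
235 [(232, [579, -247, 102]), (240, [579, -252, 102]), (244, [579, -254, 102]), (248, [566, -257, 75]), (252, [579, -259, 103]), (256, [578, -262, 101]), (264, [579, -266, 102])]
240 [(232, [579, -247, 109]), (240, [579, -252, 109]), (244, [579, -254, 109]), (248, [563, -257, 77]), (252, [579, -259, 109]), (256, [579, -261, 108]), (264, [579, -266, 109])]
250 [(232, [579, -248, 121]), (240, [579, -252, 120]), (244, [579, -255, 122]), (248, [514, -257, 0]), (252, [579, -259, 121]), (256, [579, -261, 121]), (264, [579, -265, 121])]
```

View pics/w5.png

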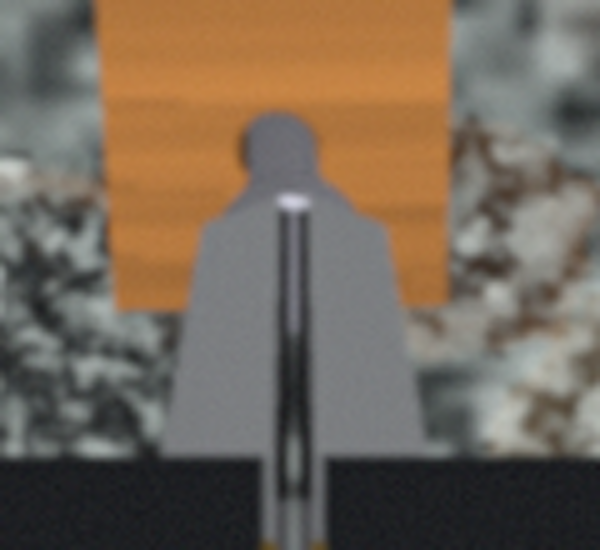

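```bash
python3 - <<'E'
from h import *
for n,tz in (('w1',149.6),('w2',99.1)):
  z=np.load('pics/%s.npz'%n);P=z['P'];d=z['d'];im=z['im']
  # finger front faces: lowest points with near depth
  M=(P[...,2]>tz-60)&(P[...,2]<tz+80)&(d>0)&(np.arange(384)[:,None]>205)&(d<240)
  for nm,cs in(('L',slice(170,235)),('R',slice(262,330))):
    Q=P[:,cs][M[:,cs]];print(n,nm,'min z-tcp',np.sort(Q[:,2])[:400:60]-tz,'x',np.percentile(Q[:,0],[5,50,95]),'y',np.percentile(Q[:,1],[1,5,50,95,99]))
  m=camera_model('wrist');print(d[200:300:5,220 if n=='w1' else 210])
E
```

```text
w1 L min z-tcp [25.57420074 32.84832858 37.5583622  41.17279678 44.69300892 48.28672356
 51.16548488] x [564.61154983 579.00007066 579.65533058] y [-230.61473019 -230.54928308 -227.18978438 -219.34923022 -218.63471359]
w1 R min z-tcp [26.08796059 33.13948173 37.69615362 41.06045787 44.69194701 48.34489413
 51.47969024] x [564.82479225 579.11872518 579.80728562] y [-284.71944357 -283.92149704 -276.1654222  -272.78948747 -272.70531618]
[372.04932 374.64172 376.0361  378.75067 379.7777  383.15286 385.13913
 386.837   388.8669  392.39557 394.00198 396.98956 399.60294 399.60455
 402.9975  405.6125  408.03766 411.38947 414.28766 416.08344]
w2 L min z-tcp [25.41967559 33.02222463 37.28162326 41.18080998 44.69493427 48.17400631
 51.31485293] x [563.30037064 577.64255096 578.30935304] y [-235.66701778 -235.59105958 -232.29100008 -224.39483552 -223.5759167 ]
w2 R min z-tcp [25.73162436 32.98208537 37.20238161 41.35935407 44.72750992 48.56326014
 51.35637361] x [563.38938324 577.64722266 578.2931267 ] y [-289.78737176 -289.04919888 -281.23960609 -277.83493636 -277.75606932]
[318.8157  321.64056 322.52664 323.72125 325.23712 183.18295 175.32408
 167.94191 161.8562  157.94902 153.551   151.54765 150.8634  150.83357
 151.34277 150.87875 151.56181 352.47168 355.8869  358.1713 ]
```

By wrist depth, the real finger ends are about 27 mm above the reported TCP. That explains the miss: with TCP at 50, the fingers closed just above the head top at 74. I'll allow for the offset, open in place and go down to TCP≈31.

Request:
{"api": "jog_arm", "payload": {"plan": [{"travel": [0,0,0],"rot": [0,0,0]},{"travel": [0,0,0],"rot": [0,0,0]},{"travel": [0,0,0],"rot": [0,0,0]},{"travel": [0,0,0],"rot": [0,0,0]},{"travel": [0,0,0],"rot": [0,0,0]}], "jaw": -0.1}}

```text
time: 6.0
tcp_pos: [568.8, -256.8, 49.7]
orientation: [[1.0, 0.001, -0.0], [0.001, -1.0, -0.0], [-0.0, 0.0, -1.0]]
force: [-0.2, -0.9, -1.0]
width: 37.4
```

Request:
{"api": "jog_arm", "payload": {"plan": [{"travel": [0,0,0.007],"rot": [0,0,0]},{"travel": [0,0,0.007],"rot": [0,0,0]},{"travel": [0,0,0.005],"rot": [0,0,0]},{"travel": [0,0,0],"rot": [0,0,0]},{"travel": [0,0,0],"rot": [0,0,0]}]}}

```text
time: 6.5
tcp_pos: [568.8, -256.7, 30.6]
orientation: [[1.0, 0.001, -0.0], [0.001, -1.0, 0.0], [-0.0, -0.0, -1.0]]
force: [0.3, 0.1, 0.8]
width: 42.2
```

Request:
{"api": "jog_arm", "payload": {"plan": [{"travel": [0,0,0],"rot": [0,0,0]},{"travel": [0,0,0],"rot": [0,0,0]},{"travel": [0,0,0],"rot": [0,0,0]},{"travel": [0,0,0],"rot": [0,0,0]},{"travel": [0,0,0],"rot": [0,0,0]}], "jaw": -1}}

```text
time: 7.0
tcp_pos: [568.9, -256.7, 30.9]
orientation: [[1.0, 0.001, 0.0], [0.001, -1.0, -0.0], [0.0, 0.0, -1.0]]
force: [0.3, 0.7, 0.3]
width: 19.7
```

Request:
{"api": "jog_arm", "payload": {"plan": [{"travel": [0,0,-0.01],"rot": [0,0,0]},{"travel": [0,0,-0.03],"rot": [0,0,0]},{"travel": [0,0,-0.04],"rot": [0,0,0]},{"travel": [0,0,-0.03],"rot": [0,0,0]},{"travel": [0,0,0],"rot": [0,0,0]}]}}

```text
time: 7.5
tcp_pos: [570.5, -257.6, 146.3]
orientation: [[1.0, 0.001, 0.007], [0.001, -1.0, -0.004], [0.007, 0.004, -1.0]]
force: [-0.4, -0.1, -0.5]
width: 20.0
```

```bash
cat > look.py <<'E'
from h import *
import sys
def wr(n):
    s=status.read_state();im,d=grab_frame('wrist');P=pts('wrist',d,s);np.savez('pics/'+n,im=im,d=d,P=P)
    print('t',round(s['time'],2),'tcp',np.round(s['tcp_pos'],1),'F',np.round(s['force'],1),'w',round(s['width'],1));return s,im,d,P
def stud(P,d,c=(498,11.5),lo=69,hi=77,R=28):
    M=(np.hypot(P[...,0]-c[0],P[...,1]-c[1])<R)&(P[...,2]>lo)&(P[...,2]<hi)&(d>0);Q=P[M]
    if len(Q)<20: print('few',len(Q));return
    (x,y),r=cv2.minEnclosingCircle(Q[:,:2].astype(np.float32))
    print(M.sum(),'mid',np.round((Q.max(0)+Q.min(0))/2,1),'mean',np.round(Q.mean(0),1),'ext',np.round(np.ptp(Q,axis=0),1),'circ',round(x,1),round(y,1),round(r,1),'px',np.round(np.argwhere(M).mean(0)[::-1]))
E
python3 - <<'E'
from look import *
s,im,d,P=wr('w6')
t=np.array(s['tcp_pos'])
z=P[...,2]-t[2]
# pin: points below fingers near axis
M=(abs(P[...,0]-t[0])<25)&(abs(P[...,1]-t[1])<20)&(z<24)&(z>-60)&(d>0)
Q=P[M]-t
for a in range(-40,24,6):
    q=Q[(Q[:,2]>=a)&(Q[:,2]<a+6)]
    if len(q)>3: print(a,len(q),'x max',q[:,0].max().round(1),'y mid',((q[:,1].max()+q[:,1].min())/2).round(1),np.ptp(q[:,1]).round(1))
stud(P,d)
save('w6c',cv2.resize(im[130:330,0:330],None,fx=2.2,fy=2.2))
E
```

```text
t 7.5 tcp [ 570.5 -257.6  146.3] F [-0.4 -0.1 -0.5] w 20.0
-16 25 x max 6.5 y mid 2.1 11.0
-10 36 x max 6.4 y mid 1.7 11.6
-4 41 x max 6.1 y mid 1.7 11.4
2 42 x max 6.0 y mid 1.3 11.8
8 48 x max 5.8 y mid 1.3 11.6
14 46 x max 5.7 y mid 0.8 10.5
20 24 x max 5.6 y mid 1.2 9.5
498 mid [500.9   9.1  72.3] mean [500.8   8.4  72.8] ext [31.6 34.1  6.6] circ 499.7 9.4 19.0 px [ 18. 251.]
```

View pics/w6c.png

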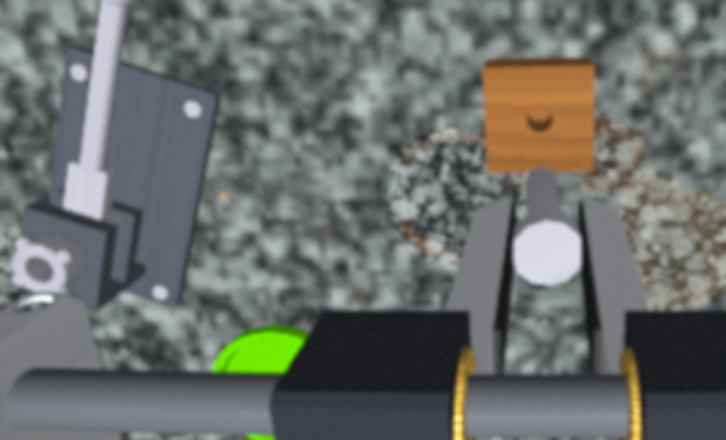

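The pin is gripped and lifted, and the block hole is empty. The bracket shows at lower left, with the stud ring near crop (40,265). Next I'll move close to the stud, staying slightly back so the wrist camera can see it past the pin.

Request:
{"api": "jog_arm", "payload": {"plan": [{"travel": [-0.016,-0.03,0],"rot": [0,0,0]},{"travel": [-0.018,-0.038,0],"rot": [0,0,0]},{"travel": [-0.018,-0.038,0],"rot": [0,0,0]},{"travel": [-0.018,-0.038,0],"rot": [0,0,0]},{"travel": [-0.018,-0.038,0],"rot": [0,0,0]}]}}

```text
time: 8.05
tcp_pos: [478.9, -73.4, 139.7]
orientation: [[1.0, 0.001, -0.002], [0.001, -1.0, 0.0], [-0.002, -0.0, -1.0]]
force: [0.2, 0.3, -0.3]
width: 19.9
```

Request:
{"api": "jog_arm", "payload": {"plan": [{"travel": [-0.012,-0.038,0],"rot": [0,0,0]},{"travel": [-0.01,-0.03,0],"rot": [0,0,0]},{"travel": [0,-0.016,0],"rot": [0,0,0]},{"travel": [0,0,0],"rot": [0,0,0]},{"travel": [0,0,0],"rot": [0,0,0]}]}}

```text
time: 8.55
tcp_pos: [458.2, 8.9, 140.2]
orientation: [[1.0, 0.002, -0.001], [0.002, -1.0, -0.0], [-0.001, 0.0, -1.0]]
force: [0.0, -0.5, -0.4]
width: 19.8
```

```bash
python3 - <<'E'
from look import *
s,im,d,P=wr('w7');stud(P,d,(500,9));stud(P,d,(500,9),71,75.5)
t=np.array(s['tcp_pos']);z=P[...,2]-t[2];np.set_printoptions(suppress=True)
M=(abs(P[...,0]-t[0])<25)&(abs(P[...,1]-t[1])<20)&(z<24)&(z>-60)&(d>0);Q=P[M]-t
for a in range(-40,24,6):
    q=Q[(Q[:,2]>=a)&(Q[:,2]<a+6)]
    if len(q)>3: print(a,len(q),'x max',q[:,0].max().round(1),'y mid',((q[:,1].max()+q[:,1].min())/2).round(1),np.ptp(q[:,1]).round(1))
save('w7c',cv2.resize(im[80:280,130:380],None,fx=3.2,fy=3,interpolation=2))
E
```

```text
t 8.55 tcp [458.2   8.9 140.2] F [ 0.  -0.5 -0.4] w 19.8
645 mid [499.2   9.6  72.5] mean [499.7   9.8  73.4] ext [34.9 35.2  7.1] circ 499.0 9.8 19.3 px [247. 154.]
615 mid [499.2   9.7  73.2] mean [499.6   9.9  73.5] ext [34.9 35.1  4.3] circ 498.9 9.9 19.2 px [247. 154.]
-16 26 x max 6.1 y mid 2.2 11.0
-10 37 x max 6.4 y mid 1.8 11.6
-4 38 x max 6.1 y mid 1.7 11.4
2 46 x max 6.0 y mid 1.7 11.1
8 47 x max 5.9 y mid 1.2 11.6
14 45 x max 5.9 y mid 0.8 10.5
20 23 x max 5.6 y mid 1.5 8.7
```

View pics/w7c.png

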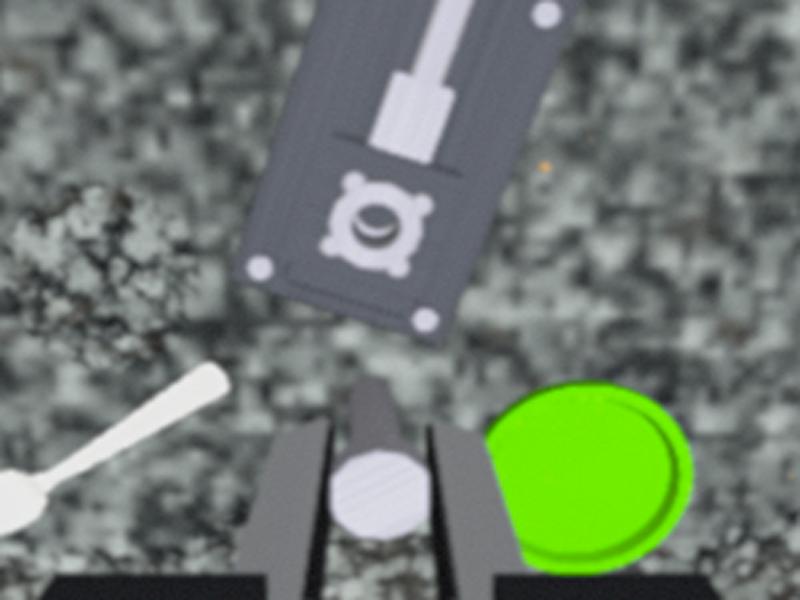

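The stud is at about (499.1, 9.8). The pin tip sits +2.2 mm in y from the TCP, with a slight tilt. I'll move over the hole and go down in stages.

Request:
{"api": "jog_arm", "payload": {"plan": [{"travel": [0.02,0.001,0],"rot": [0,0,0]},{"travel": [0.02,0,0.01],"rot": [0,0,0]},{"travel": [0,0,0.02],"rot": [0,0,0]},{"travel": [0,0,0.01],"rot": [0,0,0]},{"travel": [0,0,0],"rot": [0,0,0]}]}}

```text
time: 9.1
tcp_pos: [497.5, 7.5, 99.3]
orientation: [[1.0, 0.0, -0.003], [0.0, -1.0, 0.0], [-0.003, -0.0, -1.0]]
force: [0.7, 0.8, -0.7]
width: 19.8
```

Request:
{"api": "jog_arm", "payload": {"plan": [{"travel": [0,0,0.005],"rot": [0,0,0]},{"travel": [0,0,0.005],"rot": [0,0,0]},{"travel": [0,0,0],"rot": [0,0,0]}]}}

```text
time: 9.4
tcp_pos: [498.2, 8.1, 90.6]
orientation: [[1.0, 0.001, -0.0], [0.001, -1.0, 0.0], [-0.0, -0.0, -1.0]]
force: [-0.5, 0.2, -0.3]
width: 20.1
```

Request:
{"api": "jog_arm", "payload": {"plan": [{"travel": [0.0005,0,0.007],"rot": [0,0,0]},{"travel": [0,0,0.007],"rot": [0,0,0]},{"travel": [0,0,0.006],"rot": [0,0,0]},{"travel": [0,0,0],"rot": [0,0,0]}]}}

```text
time: 9.8
tcp_pos: [498.4, 8.2, 69.7]
orientation: [[1.0, 0.001, -0.002], [0.001, -1.0, 0.0], [-0.002, -0.0, -1.0]]
force: [0.1, -0.2, -0.6]
width: 19.9
```

Request:
{"api": "jog_arm", "payload": {"plan": [{"travel": [0,0,0.006],"rot": [0,0,0]},{"travel": [0,0,0.006],"rot": [0,0,0]},{"travel": [0,0,0.005],"rot": [0,0,0]},{"travel": [0,0,0],"rot": [0,0,0]}]}}

```text
time: 10.2
tcp_pos: [498.7, 8.1, 53.0]
orientation: [[1.0, 0.001, -0.001], [0.001, -1.0, -0.0], [-0.001, 0.0, -1.0]]
force: [0.5, -1.0, -0.8]
width: 19.5
```

Request:
{"api": "jog_arm", "payload": {"plan": [{"travel": [0,0,0.004],"rot": [0,0,0]},{"travel": [0,0,0],"rot": [0,0,0]},{"travel": [0,0,0],"rot": [0,0,0]}]}}

```text
time: 10.5
tcp_pos: [499.0, 8.2, 49.7]
orientation: [[1.0, 0.001, -0.0], [0.001, -1.0, -0.0], [-0.0, 0.0, -1.0]]
force: [1.1, 0.1, -1.0]
width: 20.0
```

Request:
{"api": "jog_arm", "payload": {"plan": [{"travel": [0,0,0],"rot": [0,0,0]},{"travel": [0,0,0],"rot": [0,0,0]},{"travel": [0,0,0],"rot": [0,0,0]},{"travel": [0,0,-0.02],"rot": [0,0,0]},{"travel": [0,0,-0.02],"rot": [0,0,0]}], "jaw": -0.1}}

```text
time: 11.0
tcp_pos: [498.6, 8.2, 90.0]
orientation: [[1.0, 0.001, -0.001], [0.001, -1.0, 0.0], [-0.001, -0.0, -1.0]]
force: [-0.7, -0.3, -0.1]
width: 42.4
```

Request:
{"api": "jog_arm", "payload": {"plan": [{"travel": [0,0,0],"rot": [0,0,0]},{"travel": [0,0,0],"rot": [0,0,0]},{"travel": [0,0,0],"rot": [0,0,0]},{"travel": [0,0,0],"rot": [0,0,0]},{"travel": [0,0,0],"rot": [0,0,0]}], "jaw": -1}}

```text
time: 11.5
tcp_pos: [498.7, 8.2, 89.2]
orientation: [[1.0, 0.001, -0.001], [0.001, -1.0, 0.0], [-0.001, -0.0, -1.0]]
force: [0.0, 0.7, 0.2]
width: 6.0
```

```bash
python3 - <<'E'
from look import *
s,im,d,P=wr('w8');stud(P,d,(499,9.8),77,95,20);stud(P,d,(499,9.8),68,77,28)
M=(np.hypot(P[...,0]-499,P[...,1]-9.8)<12)&(d>0)&(P[...,2]<95);print(np.percentile(P[M][:,2],[5,25,50,75,95]))
E
```

```text
t 11.5 tcp [498.7   8.2  89.2] F [0.  0.7 0.2] w 6.0
473 mid [498.9   8.6  81.4] mean [501.1   8.7  83.5] ext [21.8 20.8  8.6] circ 499.0 8.5 11.0 px [247. 213.]
481 mid [500.1  10.1  72.5] mean [505.7  11.1  73.3] ext [34.1 34.7  8.9] circ 500.0 10.1 19.2 px [245. 204.]
[73.75096484 81.2377536  83.60427732 84.18992    84.92763041]
```

The pin dropped and its head top is at about 83.5, which is home. A short press with closed fingers will confirm it.

Request:
{"api": "jog_arm", "payload": {"plan": [{"travel": [0,0.001,0.015],"rot": [0,0,0]},{"travel": [0,0,0.01],"rot": [0,0,0]},{"travel": [0,0,0.003],"rot": [0,0,0]},{"travel": [0,0,0],"rot": [0,0,0]}]}}

```text
time: 11.95
tcp_pos: [498.7, 7.2, 61.4]
orientation: [[1.0, 0.001, -0.001], [0.001, -1.0, 0.0], [-0.001, -0.0, -1.0]]
force: [-0.2, 0.0, -0.6]
width: 0.5
```

Request:
{"api": "jog_arm", "payload": {"plan": [{"travel": [0,0,0.002],"rot": [0,0,0]},{"travel": [0,0,0.002],"rot": [0,0,0]},{"travel": [0,0,0],"rot": [0,0,0]}]}}

```text
time: 12.25
tcp_pos: [499.2, 7.1, 57.9]
orientation: [[1.0, 0.001, 0.001], [0.001, -1.0, -0.0], [0.001, 0.0, -1.0]]
force: [0.8, 0.1, 0.6]
width: 0.3
```

Request:
{"api": "jog_arm", "payload": {"plan": [{"travel": [0,0,0.001],"rot": [0,0,0]},{"travel": [0,0,0.001],"rot": [0,0,0]},{"travel": [0,0,0],"rot": [0,0,0]}]}}

```text
time: 12.55
tcp_pos: [499.8, 7.1, 57.4]
orientation: [[1.0, 0.001, 0.002], [0.001, -1.0, -0.0], [0.002, 0.0, -1.0]]
force: [-4.3, 0.1, 17.1]
width: 0.6
```

Request:
{"api": "jog_arm", "payload": {"plan": [{"travel": [0,0,0.001],"rot": [0,0,0]},{"travel": [0,0,0.001],"rot": [0,0,0]},{"travel": [0,0,0],"rot": [0,0,0]}]}}

```text
time: 12.85
tcp_pos: [500.1, 7.1, 57.1]
orientation: [[1.0, 0.001, 0.003], [0.001, -1.0, -0.0], [0.003, 0.0, -1.0]]
force: [-13.8, 0.5, 39.4]
width: 0.8
```

The pin is home: pressing met firm resistance of 39 N with the head top at 83. The contact height also puts the finger ends about 25.5 mm above the reported TCP. Now for the cap.

Request:
{"api": "jog_arm", "payload": {"plan": [{"travel": [0,0,-0.02],"rot": [0,0,0]},{"travel": [0,0,-0.03],"rot": [0,0,0]},{"travel": [-0.01,-0.03,-0.03],"rot": [0,0,0]},{"travel": [-0.01,-0.045,0],"rot": [0,0,0]},{"travel": [-0.01,-0.045,0],"rot": [0,0,0]}], "jaw": 0.5}}

```text
time: 13.35
tcp_pos: [468.6, 128.3, 134.8]
orientation: [[1.0, -0.0, 0.002], [-0.0, -1.0, 0.0], [0.002, -0.0, -1.0]]
force: [0.8, 0.1, -0.6]
width: 37.3
```

Request:
{"api": "jog_arm", "payload": {"plan": [{"travel": [0,-0.045,0],"rot": [0,0,0]},{"travel": [0,-0.045,0],"rot": [0,0,0]},{"travel": [0,-0.04,0],"rot": [0,0,0]},{"travel": [0,-0.03,0],"rot": [0,0,0]},{"travel": [0,0,0],"rot": [0,0,0]}]}}

```text
time: 13.85
tcp_pos: [467.9, 290.0, 133.5]
orientation: [[1.0, 0.004, -0.0], [0.004, -1.0, 0.0], [-0.0, -0.0, -1.0]]
force: [-0.8, -0.2, -0.1]
width: 70.1
```

```bash
python3 - <<'E'
from look import *
s,im,d,P=wr('w9');stud(P,d,(511,286),28,40,40);stud(P,d,(511,286),31,37,40)
save('w9',im)
E
```

```text
t 13.85 tcp [467.9 290.  133.5] F [-0.8 -0.2 -0.1] w 70.1
1420 mid [513.2 285.3  32.5] mean [513.4 285.5  34.8] ext [46.2 45.6  9. ] circ 512.8 285.5 23.5 px [252. 146.]
1417 mid [512.9 285.3  34.3] mean [513.3 285.5  34.8] ext [45.4 45.6  5.1] circ 512.8 285.5 23.5 px [252. 146.]
```

View pics/w9.png

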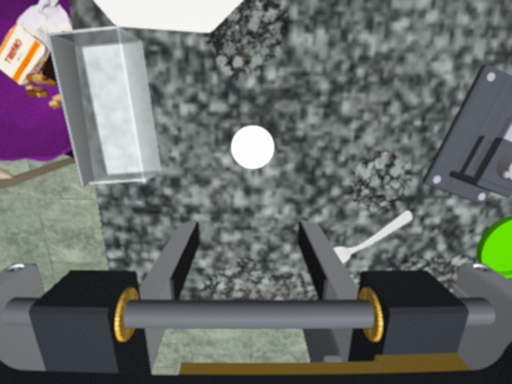

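The correct cap, the one nearest the base, is at (252,147), about (513, 285.4). I'll check the container height next to it before going down.

```bash
python3 - <<'E'
import numpy as np
z=np.load('pics/w9.npz');P=z['P'];d=z['d']
B=P[20:190,45:165][d[20:190,45:165]>0];print('container',np.percentile(B[:,2],[50,90,99,100]), 'near y', B[B[:,2]>15][:,1].min())
E=P[280:340,35:130];print('knuckle z',np.percentile(E[...,2],[1,50]),E[...,1].max(),P[270:300,0:30].reshape(-1,3).mean(0),P[270:300,0:30][...,2].min())
E
```

```text
container [ 3.84305066 52.2431805  59.27651407 61.17870652] near y 379.85711647170086
knuckle z [-839.90911024  278.85802146] 1346.2917189890015 [498.70272918 364.16812101 266.61936953] -840.4118368764134
```

Request:
{"api": "jog_arm", "payload": {"plan": [{"travel": [0.02,0.002,0.02],"rot": [0,0,0]},{"travel": [0.02,0.0025,0.02],"rot": [0,0,0]},{"travel": [0.005,0,0.02],"rot": [0,0,0]},{"travel": [0,0,0.02],"rot": [0,0,0]},{"travel": [0,0,0],"rot": [0,0,0]}]}}

```text
time: 14.4
tcp_pos: [512.5, 280.9, 51.3]
orientation: [[1.0, 0.0, -0.004], [-0.0, -1.0, -0.002], [-0.004, 0.002, -1.0]]
force: [-0.1, 0.8, 0.2]
width: 71.0
```

Request:
{"api": "jog_arm", "payload": {"plan": [{"travel": [0,-0.004,0.01],"rot": [0,0,0]},{"travel": [0,0,0.015],"rot": [0,0,0]},{"travel": [0,0,0],"rot": [0,0,0]},{"travel": [0,0,0],"rot": [0,0,0]}]}}

```text
time: 14.8
tcp_pos: [513.5, 286.7, 28.7]
orientation: [[1.0, 0.001, -0.0], [0.001, -1.0, -0.0], [-0.0, 0.0, -1.0]]
force: [-0.0, -0.2, 0.3]
width: 70.4
```

```bash
python3 - <<'E'
from look import *
s,im,d,P=wr('w10');print(np.round(s['orientation'],4).tolist())
stud(P,d,(513,285.4),31,38,40)
E
```

```text
t 14.8 tcp [513.5 286.7  28.7] F [-0.  -0.2  0.3] w 70.4
[[1.0, 0.0014, -0.0003], [0.0014, -1.0, -0.0002], [-0.0003, 0.0002, -1.0]]
2640 mid [513.1 285.5  34.1] mean [513.9 285.5  34.7] ext [46.5 46.7  6.1] circ 512.9 285.7 23.7 px [250. 221.]
```

Request:
{"api": "jog_arm", "payload": {"plan": [{"travel": [0,0.001,0.012],"rot": [0,0,0]},{"travel": [0,0,0.014],"rot": [0,0,0]},{"travel": [0,0,0.01],"rot": [0,0,0]},{"travel": [0,0,0.004],"rot": [0,0,0]},{"travel": [0,0,0],"rot": [0,0,0]}]}}

```text
time: 15.35
tcp_pos: [513.2, 285.5, -12.2]
orientation: [[1.0, 0.001, -0.001], [0.001, -1.0, -0.001], [-0.001, 0.001, -1.0]]
force: [-0.4, 0.2, -0.2]
width: 70.2
```

Request:
{"api": "jog_arm", "payload": {"plan": [{"travel": [0,0,0.003],"rot": [0,0,0]},{"travel": [0,0,0.003],"rot": [0,0,0]},{"travel": [0,0,0],"rot": [0,0,0]}]}}

```text
time: 15.65
tcp_pos: [513.5, 285.7, -17.4]
orientation: [[1.0, 0.001, -0.0], [0.001, -1.0, -0.0], [-0.0, 0.0, -1.0]]
force: [0.3, 0.5, 0.4]
width: 70.3
```

Request:
{"api": "jog_arm", "payload": {"plan": [{"travel": [0,0,0],"rot": [0,0,0]},{"travel": [0,0,0],"rot": [0,0,0]},{"travel": [0,0,0],"rot": [0,0,0]},{"travel": [0,0,0],"rot": [0,0,0]},{"travel": [0,0,0],"rot": [0,0,0]}], "jaw": -1, "grip_force": 50}}

```text
time: 16.15
tcp_pos: [513.7, 285.7, -17.1]
orientation: [[1.0, 0.001, 0.0], [0.001, -1.0, 0.0], [0.0, -0.0, -1.0]]
force: [-0.1, -0.1, 1.4]
width: 47.6
```

Request:
{"api": "jog_arm", "payload": {"plan": [{"travel": [0,0,-0.02],"rot": [0,0,0]},{"travel": [0,0,-0.04],"rot": [0,0,0]},{"travel": [0,0,-0.04],"rot": [0,0,0]},{"travel": [0,0,-0.03],"rot": [0,0,0]},{"travel": [0,0,0],"rot": [0,0,0]}]}}

```text
time: 16.65
tcp_pos: [515.3, 286.5, 117.3]
orientation: [[1.0, 0.001, 0.006], [0.001, -1.0, 0.003], [0.006, -0.003, -1.0]]
force: [0.3, -0.4, -1.1]
width: 47.4
```

Request:
{"api": "jog_arm", "payload": {"plan": [{"travel": [-0.01,0.03,0],"rot": [0,0,0]},{"travel": [-0.01,0.045,0],"rot": [0,0,0]},{"travel": [-0.01,0.045,0],"rot": [0,0,0]},{"travel": [-0.01,0.045,0],"rot": [0,0,0]},{"travel": [-0.01,0.045,0],"rot": [0,0,0]}]}}

```text
time: 17.15
tcp_pos: [462.8, 74.1, 112.0]
orientation: [[1.0, 0.002, -0.001], [0.002, -1.0, -0.0], [-0.001, 0.0, -1.0]]
force: [0.8, -0.4, 0.3]
width: 46.9
```

Request:
{"api": "jog_arm", "payload": {"plan": [{"travel": [-0.008,0.04,0],"rot": [0,0,0]},{"travel": [0,0.025,0],"rot": [0,0,0]},{"travel": [0,0,0],"rot": [0,0,0]},{"travel": [0,0,0],"rot": [0,0,0]}]}}

```text
time: 17.55
tcp_pos: [455.7, 10.5, 112.2]
orientation: [[1.0, 0.0, -0.001], [0.0, -1.0, 0.0], [-0.001, -0.0, -1.0]]
force: [-0.2, -0.4, -0.4]
width: 47.2
```

```bash
python3 - <<'E'
from look import *
s,im,d,P=wr('w11');print(np.round(s['orientation'],4).tolist())
t=np.array(s['tcp_pos']);
stud(P,d,(499,9),79,90,20);stud(P,d,(499,9),69,77,26)
Q=P-t;M=(np.hypot(Q[...,0],Q[...,1])<32)&(Q[...,2]>0)&(Q[...,2]<75)&(d>0)
# cap top
for a in range(40,64,2):
    q=Q[M&(Q[...,2]>=a)&(Q[...,2]<a+2)]
    if len(q)>10:print(a,len(q),np.round((q.max(0)+q.min(0))/2,1),np.round(np.ptp(q,axis=0),1))
save('w11',im)
E
```

```text
t 17.55 tcp [455.7  10.5 112.2] F [-0.2 -0.4 -0.4] w 47.2
[[1.0, 0.0001, -0.0008], [0.0001, -1.0, 0.0002], [-0.0008, -0.0002, -1.0]]
497 mid [499.2   8.9  82.6] mean [499.4   8.8  83.8] ext [21.7 20.8  6. ] circ 499.2 8.6 10.9 px [250. 159.]
491 mid [499.5   9.8  73.1] mean [501.7  11.1  73.4] ext [34.4 34.4  7.8] circ 499.4 9.9 19.1 px [248. 154.]
40 101 [14.7  0.1 41. ] [15.9 60.2  2. ]
42 106 [12.1  0.  43. ] [20.8 60.6  2. ]
44 103 [12.2 -0.3 45. ] [21.1 59.3  2. ]
46 113 [13.5  0.  47. ] [18.5 59.6  2. ]
48 132 [-0.8  0.  49. ] [46.9 60.1  2. ]
50 2223 [-1.1 -0.3 51. ] [47.4 60.   2. ]
52 1889 [-0.6  0.1 53. ] [46.8 59.6  2. ]
54 55 [ 2.1  0.  55. ] [17.5 60.3  2. ]
56 63 [ 1.7 -0.2 57. ] [18.2 60.2  2. ]
58 56 [ 2.8  0.  59. ] [15.4 59.9  1.9]
60 72 [ 1.7  0.1 61. ] [17.4 60.5  1.9]
62 66 [ 3.2 -0.  63. ] [14.8 59.7  2. ]
```

View pics/w11.png

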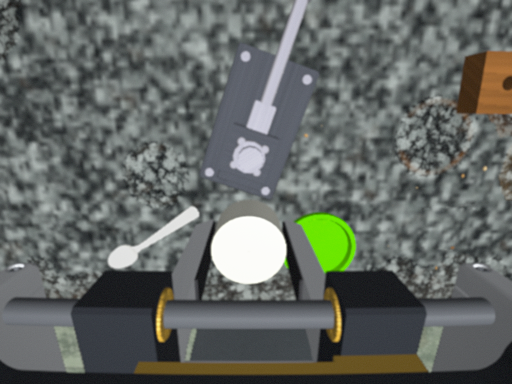

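The cap is gripped 17 mm rim-above-TCP, and the pin head is seated on the stud at (250,157). The cap centre is at TCP x-0.6, and the stud is at (499.3, 9.8). I'll move over it and measure again before going down.

Request:
{"api": "jog_arm", "payload": {"plan": [{"travel": [0.02,0.0005,0],"rot": [0,0,0]},{"travel": [0.02,0,0],"rot": [0,0,0]},{"travel": [0.004,0,0.01],"rot": [0,0,0]},{"travel": [0,0,0.01],"rot": [0,0,0]},{"travel": [0,0,0],"rot": [0,0,0]}]}}

```text
time: 18.1
tcp_pos: [498.2, 10.7, 90.6]
orientation: [[1.0, 0.002, -0.004], [0.002, -1.0, 0.0], [-0.004, -0.0, -1.0]]
force: [-0.0, -0.4, -1.4]
width: 47.4
```

Request:
{"api": "jog_arm", "payload": {"plan": [{"travel": [0,0,0.008],"rot": [0,0,0]},{"travel": [0,0,0.008],"rot": [0,0,0]},{"travel": [0,0,0],"rot": [0,0,0]},{"travel": [0,0,0],"rot": [0,0,0]}]}}

```text
time: 18.5
tcp_pos: [499.8, 10.1, 76.7]
orientation: [[1.0, 0.001, -0.0], [0.001, -1.0, -0.0], [-0.0, 0.0, -1.0]]
force: [-0.2, 0.8, -0.1]
width: 46.9
```

Request:
{"api": "jog_arm", "payload": {"plan": [{"travel": [0,0,0.008],"rot": [0,0,0]},{"travel": [0,0,0.008],"rot": [0,0,0]},{"travel": [0,0,0.004],"rot": [0,0,0]},{"travel": [0,0,0],"rot": [0,0,0]}]}}

```text
time: 18.9
tcp_pos: [499.5, 10.2, 55.9]
orientation: [[1.0, 0.001, -0.001], [0.001, -1.0, 0.0], [-0.001, -0.0, -1.0]]
force: [0.1, 0.0, 0.9]
width: 47.4
```

Request:
{"api": "jog_arm", "payload": {"plan": [{"travel": [0,0,0.002],"rot": [0,0,0]},{"travel": [0,0,0.002],"rot": [0,0,0]},{"travel": [0,0,0],"rot": [0,0,0]}]}}

```text
time: 19.2
tcp_pos: [499.9, 10.2, 52.6]
orientation: [[1.0, 0.001, -0.0], [0.001, -1.0, 0.0], [-0.0, -0.0, -1.0]]
force: [0.1, 0.3, -0.5]
width: 47.2
```

Request:
{"api": "jog_arm", "payload": {"plan": [{"travel": [0,0,0.002],"rot": [0,0,0]},{"travel": [0,0,0],"rot": [0,0,0]}]}}

```text
time: 19.4
tcp_pos: [500.3, 10.2, 51.1]
orientation: [[1.0, 0.001, 0.001], [0.001, -1.0, -0.0], [0.001, 0.0, -1.0]]
force: [0.1, -0.5, 4.5]
width: 47.2
```

Request:
{"api": "jog_arm", "payload": {"plan": [{"travel": [0,0,0.002],"rot": [0,0,0]},{"travel": [0,0,0.001],"rot": [0,0,0]},{"travel": [0,0,0],"rot": [0,0,0]}]}}

```text
time: 19.7
tcp_pos: [500.6, 10.2, 48.7]
orientation: [[1.0, 0.001, 0.002], [0.001, -1.0, -0.0], [0.002, 0.0, -1.0]]
force: [-2.4, 1.0, 9.1]
width: 47.0
```

Request:
{"api": "jog_arm", "payload": {"plan": [{"travel": [0,0,0.002],"rot": [0,0,0]},{"travel": [0,0,0.001],"rot": [0,0,0]},{"travel": [0,0,0],"rot": [0,0,0]}]}}

```text
time: 20.0
tcp_pos: [499.4, 10.2, 43.8]
orientation: [[1.0, 0.001, -0.001], [0.001, -1.0, 0.0], [-0.001, -0.0, -1.0]]
force: [2.5, 0.3, -13.5]
width: 46.9
```

Request:
{"api": "jog_arm", "payload": {"plan": [{"travel": [0,0,0.002],"rot": [0,0,0]},{"travel": [0,0,0.001],"rot": [0,0,0]},{"travel": [0,0,0],"rot": [0,0,0]}]}}

```text
time: 20.3
tcp_pos: [500.1, 10.2, 41.9]
orientation: [[1.0, 0.001, 0.0], [0.001, -1.0, -0.0], [0.0, 0.0, -1.0]]
force: [-0.1, 0.6, 0.4]
width: 47.1
```

It snapped: the force rose to 9 N, then reversed to -13 N as the cap was drawn down. Now I'll press firmly.

Request:
{"api": "jog_arm", "payload": {"plan": [{"travel": [0,0,0.001],"rot": [0,0,0]},{"travel": [0,0,0.001],"rot": [0,0,0]},{"travel": [0,0,0],"rot": [0,0,0]}]}}

```text
time: 20.6
tcp_pos: [500.1, 10.2, 39.9]
orientation: [[1.0, 0.001, 0.0], [0.001, -1.0, -0.0], [0.0, 0.0, -1.0]]
force: [0.6, -0.3, 0.8]
width: 47.3
```

Request:
{"api": "jog_arm", "payload": {"plan": [{"travel": [0,0,0.001],"rot": [0,0,0]},{"travel": [0,0,0],"rot": [0,0,0]}]}}

```text
time: 20.8
tcp_pos: [500.2, 10.2, 39.7]
orientation: [[1.0, 0.001, 0.001], [0.001, -1.0, -0.0], [0.001, 0.0, -1.0]]
force: [-5.3, -0.3, 14.2]
width: 47.3
```

Request:
{"api": "jog_arm", "payload": {"plan": [{"travel": [0,0,0.001],"rot": [0,0,0]},{"travel": [0,0,0],"rot": [0,0,0]},{"travel": [0,0,0],"rot": [0,0,0]}]}}

```text
time: 21.1
tcp_pos: [500.3, 10.1, 39.7]
orientation: [[1.0, 0.001, 0.001], [0.001, -1.0, -0.0], [0.001, 0.0, -1.0]]
force: [-11.9, 0.6, 25.5]
width: 47.2
```

```bash
python3 - <<'E'
from look import *
s,im,d,P=wr('w12')
t=np.array(s['tcp_pos'])
M=(np.hypot(P[...,0]-499.5,P[...,1]-10)<22)&(P[...,2]>84)&(P[...,2]<96)&(d>0);print('cap top z',np.percentile(P[M][:,2],[10,50,90]))
save('w12',np.hstack([im[120:340,130:370],cv2.resize(grab_frame('scene')[0][160:260,220:330],(242,220))]))
E
```

```text
t 21.1 tcp [500.3  10.1  39.7] F [-11.9   0.6  25.5] w 47.2
cap top z [90.99803526 91.73362217 92.42577239]
```

The cap top reads 91.7. Home is 91, and the same camera read the seated pin head 0.6 high. The press is steady at 25 N, so I'm handing in.

```bash
python3 -c "
from bench import arm,status
s=status.read_state();print(s['force'],s['width'],s['tcp_pos']);print(arm.job_done())"
```

```text
[-10.67180328  -0.33358741  26.10216879] 47.01626433627212 [500.32316722  10.15032439  39.6343965 ]
the job is handed in; nothing more can be done
None
```

The pin is home in the fork and eye, and the cap snapped over it. I handed the job in at about 21 s with the cap still gripped and pressed down.

- **Pin:** After I let go, its head top read 83.6 mm by depth (home is 83). Pressing on it with closed fingers met solid resistance at about 39 N.
- **Cap:** The push rose to 9 N, then reversed to -13 N as the cap snapped through and was drawn down. Contact then came at the expected home height. The cap top read 91.7 mm (home is 91), and that camera read the pin head 0.6 mm high too.
- **Final hold:** I was pressing down with 26 N, with a side force of about 11 N along x. The finger opening was 47 mm, which matches the cap.

**What failed or disagreed:**
- **Missed grasps:** My first two tries at the pin closed on air just above its head. The real finger ends sit about 25–27 mm above the reported TCP, not at it as the description says; I corrected for this from then on.
- **Camera disagreement:** The top camera's sideways positions differed from the wrist camera's by up to 4 mm, so I used the wrist camera.
- **Not seen:** The last picture was refused because I had reached the viewing limit. The final check rests on depth, force and position readings. I did not check the bystander items again at the end.

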